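Cut the panel test supply with the stop bar

TASK

Work on the open control panel is about to begin: switch off its test supply by pushing the long stop bar on the bench down until it is fully home, where it stays by itself. Press it near the middle so that both ends go down evenly, and leave the short start bar unpressed.

Things in the scene. Friction and masses are not known exactly. Their poses are not given: they have to be found in the camera images.
- stop_bar_mid (a point): Press point of the long stop bar: mid-length, on its upper face, 45 mm from the hinge, about 50 mm above the bench when up. The bar is an aluminium flap 340 x 60 x 6 mm with a rounded lip, on a grey base 380 x 100 mm, in the near or far row. Axes turn with the bar: y along its length, z normal to its face, -x from the hinge (far side) to the free lip (robot side).
- stop_bar (a joint): Hinge angle of the long stop bar, rad: 0 fully up (lip 9 degrees above level), 0.30 fully home against its stop (lip 9 degrees below level); starts at 0 to 0.06. Full travel is 13.5 mm down at the press point. No return spring: a stiff friction hinge, moved by about 9 N at the press point, keeps it where it is left.
- stop_bar_rock (a joint): End-to-end rocking of the long stop bar about its middle, rad: 0 is both ends level; at 0.05 one end is 8.5 mm lower than the middle; limits 0.07 either way. Weakly sprung to level: a press at the middle does not rock it, about 0.55 N m rocks it beyond 0.05 (11 N at 50 mm or 27 N at 20 mm from the middle).
- start_bar (a joint): Hinge angle, rad, of the short start bar, a bystander switch of the same make in the other row: same aluminium flap and grey base but only 130 mm long (base 170 mm). 0 is fully up, where it starts and must stay; 0.30 is fully pressed; it stays where it is left.
There are look-alikes about, which are no part of the job. Of the things like the part that bears start_bar, leave any that is blue; of the rest the larger one is meant.

How it is judged:
By the outcome, as a careful person would: the job done as asked, in the order asked, and still so for the second after the job is handed in, with the robot touching nothing.
It also fails if it takes over 32 s, if anything falls off the work surface, if the arm or the gripper's body presses on something with over 40 N, if the wrist force passes 120 N, or if a joint passes its speed limit or range.

ROBOT

A 6-joint arm with a two-finger parallel gripper is mounted at the origin on the work surface. World frame = base frame: x ahead of the robot, y to its left, z up, the work surface at z = 0. Lengths are in m, angles in degrees, forces in N, time in s.
With the tool pointing down it reaches from about 0.375 to 0.9 m from the base axis. Payload 3.1 kg.
Tool frame: the origin (TCP) lies at the very end of the fingers, on their centre line; the grasp point (between the pads) lies 19 mm behind it; z points along the fingers, y is the line along which they close (so a half turn about z gives the same grasp; the last joint's range is limited). The gripper opens to 87 mm and grips with 3 to 60 N. Pads are 19 mm wide; open, the fingers measure 117 mm over their backs; the gripper's body (75 mm by 190 mm) begins 51 mm behind the grasp point.
Start: joints at [-74.456, 30.224, 82.088, -0, 67.689, -10.227], TCP at [0.272, -0.563, 0.192] pointing down, gripper open.
Joint ranges: [-176.69, 176.69], [-43.24, 126.21], [12.49, 139.97], [-82, 262], [0, 151.66], [-163.58, 163.58]. Speed limits (degrees/s): [159.86, 159.86, 180, 180, 180, 180].

INTERFACE

Orientations are given as a 3x3 rotation matrix whose columns are the frame's x, y, z axes.
In Python, from rig import * gives the robot as it stands.
- The arm moves only by the tool jog_arm, never from a script. Its arguments are lists of equal length, an entry for each row: "delta_pos": the shift along the world's x, y, z in cm, a list of three; "turn": the turn about the world's z in degrees; "grip": the closure, from 0 (fully open) to 1 (shut). In form: {"delta_pos": [[x, y, z], ...], "turn": [turn, ...], "grip": [grip, ...]}. A call has 1 to 12 rows; each row is the pose to reach, as a shift and turn from the pose commanded when the call began; what a row does not reach only later rows make up. A row lasts 1/8 s, in which the tool goes at most 62.5 mm and 10.7 degrees, less where a joint would pass 70% of its speed; a pose out of reach is approached as far as the arm can. A call with a gripper value outside its range is refused whole. The fingers move at their own pace and stop on an object; the grip force is fixed at half the most. Time passes only in rows, so rows that repeat a pose let the fingers close. It gives the time, the measured TCP pose, the force, the opening and the grip force at its end, in the units of the state.
- read_state(): the state, without advancing time (a new reading comes with each control period).
- capture(name): name is "scene" or "top" or "wrist"; returns a dict with "color" (400x640x3 uint8, blue, green, red), "fovy" (degrees; the focal length in pixels is half the picture's height over the tangent of half this angle, whatever the lens; pixels are square), "cx", "cy" (the principal point, pixels), "camera_from_world" (4x4, takes a point from world to camera coordinates). Camera axes: x right, y up, looking along -z (the intrinsics and any distortion apply to the point x, -y, -z); pixel columns grow to the right and rows downward; lengths in m; the calibration is good to about 2 mm. A picture is of the moment at which its call begins. There is no depth.
- hand_in(): hands the job in; it is judged then, once.
The state is a dict: "time_s": time; "joint_positions": joint angles; "qvel": joint speeds; "tau": joint torques, N m; "position": TCP position; "tcp_rot": TCP orientation; "force": force on the tool from outside, world axes, zero at the start; "moment": the same for the moment, N m; "opening": opening from 0.0 (shut) to 1.0 (fully open); "grasp_force": force on a finger pad.
Only numpy, scipy, OpenCV 4.12 (cv2) and the standard library are available. Lean on these libraries where they do the work, as an engineer would, in place of code of your own. Each camera call takes 0.05 s, during which the arm holds its last target. There are 200 camera calls.

## Working session

There is one attempt and no reset: what is moved stays moved. The work goes in short steps, Python scripts to look and compute and a tool call to move; the robot and the scene stay as the last step left them, time stands still between calls to the robot, and variables do not carry over. Pictures are saved under pics/ and viewed, at most 10 in all, crops included, and the job is handed in when it is done.

Besides the shell and the picture viewer there is one more tool, called after "Emit:" as name(argument=value, ...), one argument or row to a line, values as JSON. jog_arm: Moves the arm, as the interface text tells. Its arguments: {"type":"object","properties":{"delta_pos":{"type":"array"},"turn":{"type":"array"},"grip":{"type":"array"}},"required":["delta_pos","turn","grip"]}

```bash
mkdir -p pics; cat > h.py <<'E'
from rig import *
import numpy as np, cv2
def snap(n,f):
    c=capture(n); cv2.imwrite('pics/'+f+'.png',c['color']); np.save('pics/'+f+'.npy',{k:v for k,v in c.items() if k!='color'},allow_pickle=True); return c
def ray(f,u,v,z):
    c=np.load('pics/'+f+'.npy',allow_pickle=True).item(); F=200/np.tan(np.radians(c['fovy'])/2)
    T=np.linalg.inv(np.array(c['camera_from_world'])); d=T[:3,:3]@np.array([(u-c['cx'])/F,-(v-c['cy'])/F,-1]); o=T[:3,3]
    return o+d*(z-o[2])/d[2]
E
python3 - <<'E'
from h import *
for n in("top","scene"):
    c=snap(n,n+'1'); print({k:v for k,v in c.items() if k!='color'})
print(read_state()['tcp_rot'])
a=cv2.imread('pics/top1.png');
E
```

```text
{'fovy': 50.403383070738464, 'cx': 319.16640487352254, 'cy': 199.20489297562187, 'camera_from_world': array([[ 2.00749458e-02, -9.99798465e-01, -1.60299296e-04,
        -5.63158793e-02],
       [ 9.95414521e-01,  1.99719221e-02,  9.35470632e-02,
        -5.79979548e-01],
       [-9.35250087e-02, -2.03751647e-03,  9.95614846e-01,
        -7.63037753e-01],
       [ 0.00000000e+00,  0.00000000e+00,  0.00000000e+00,
         1.00000000e+00]])}
{'fovy': 44.023832418505634, 'cx': 326.4405334608877, 'cy': 202.57736220832084, 'camera_from_world': array([[ 0.59098154,  0.80668235,  0.00209641, -0.27186386],
       [-0.51837844,  0.37777417,  0.76718346,  0.2674036 ],
       [ 0.61808139, -0.454478  ,  0.6414243 , -1.37345922],
       [ 0.        ,  0.        ,  0.        ,  1.        ]])}
[[ 9.00544606e-01  4.34763345e-01 -4.96071452e-04]
 [ 4.34763463e-01 -9.00542687e-01  1.89743101e-03]
 [ 3.78199935e-04 -1.92439501e-03 -9.99998077e-01]]
```

View pics/top1.png

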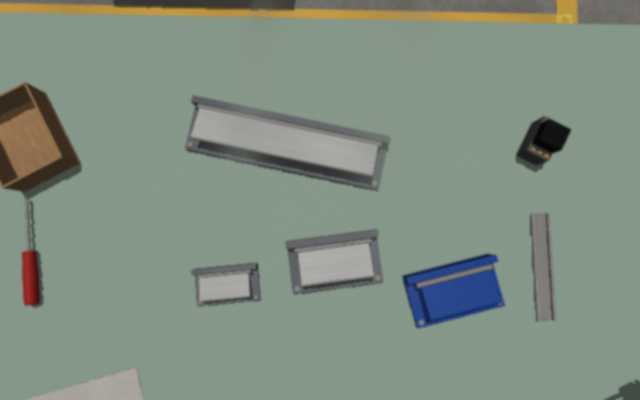

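View pics/scene1.png

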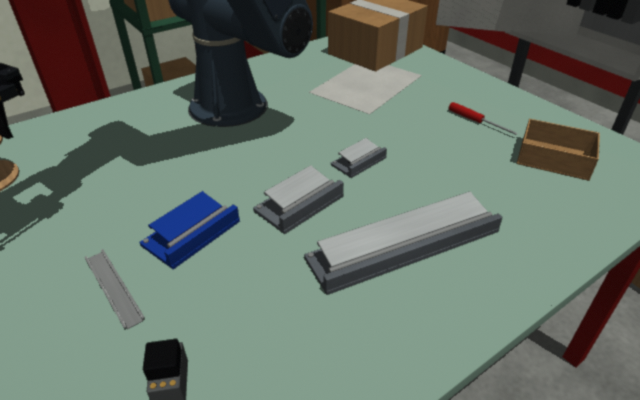

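The top view shows what could be taken for the stop bar: the long grey unit (287,142), the grey mid-size unit (335,262, the start bar by the rule), the small grey one (225,285), the blue one (453,290) and a loose flat strip (541,267). I choose the long one at (287,142), in the far row, and will check it in a close crop.

```bash
python3 - <<'E'
from h import *
a=cv2.imread('pics/top1.png')[85:200,180:400]
cv2.imwrite('pics/crop1.png',cv2.resize(a,None,fx=3.6,fy=3.6,interpolation=cv2.INTER_CUBIC))
E
```

```text
(no output)
```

View pics/crop1.png

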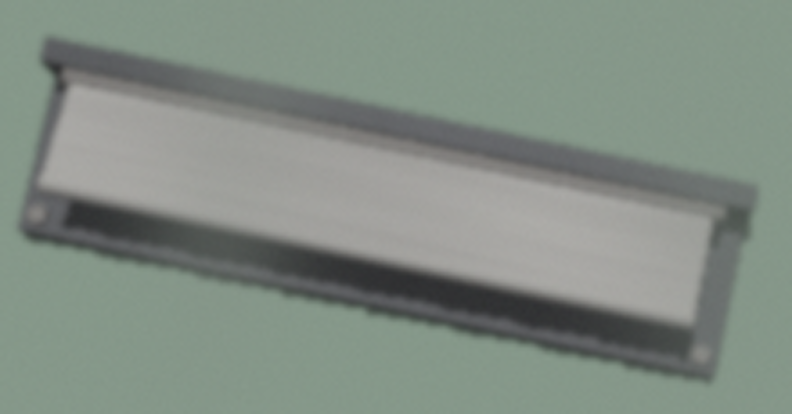

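The crop confirms the long bare-aluminium flap on a grey base. The flap corners in the crop are hinge (66,80) and (722,212), lip (40,188) and (692,326).

```bash
python3 - <<'E'
from h import *
g=lambda x,y,z: ray('top1',(x+.5)/3.6+180-.5,(y+.5)/3.6+85-.5,z)
HL,HR,LL,LR=g(66,80,.043),g(722,212,.043),g(40,188,.052),g(692,326,.052)
print(HL,HR,LL,LR,np.linalg.norm(LL-LR),np.linalg.norm(HL-HR),np.linalg.norm(HL-LL),np.linalg.norm(HR-LR))
y=(HL-HR)/np.linalg.norm(HL-HR); print('yaw of bar y',np.degrees(np.arctan2(y[1],y[0])))
H=(HL+HR)/2;L=(LL+LR)/2; P=L+(H-L)*.25; print('P',P)
P2=L+.015*(H-L)/np.linalg.norm(H-L);print(P2)
s=read_state();print(s['position'],P-s['position'],np.degrees(np.arctan2(s['tcp_rot'][1][1],s['tcp_rot'][0][1])), s['opening'])
E
```

```text
[0.74747251 0.18414933 0.043     ] [ 0.68490295 -0.15518141  0.043     ] [0.68827563 0.19201932 0.052     ] [ 0.62422425 -0.13921485  0.052     ] 0.3373702054288485 0.34505115292714683 0.06039212015453438 0.06338639806238179
yaw of bar y 79.55251939012481
P [0.67123439 0.02342267 0.04975   ]
[0.67080492 0.02350806 0.04981449]
[ 0.27158487 -0.56212016  0.19136411] [ 0.39964952  0.58554283 -0.14161411] -64.2297126779709 0.9977849271039023
```

Emit:
jog_arm(
  delta_pos=[
    [10,14.6,0],
    [20,29.3,0],
    [30,43.9,0],
    [40,58.5,0],
    [40,58.5,0],
    [40,58.5,0],
    [40,58.5,0],
    [40,58.5,0],
    [40,58.5,0],
    [40,58.5,-4],
    [40,58.5,-4],
    [40,58.5,-4],
  ],
  turn=[-10,-20,-30,-36,-36,-36,-36,-36,-36,-36,-36,-36],
  grip=[1,1,1,1,1,1,1,1,1,1,1,1],
)

```text
time_s: 1.6
position: [0.672, 0.0255, 0.1504]
tcp_rot: [[0.985, -0.174, -0.002], [-0.174, -0.985, 0.001], [-0.002, -0.0, -1.0]]
force: [-0.2, -0.8, -1.2]
opening: 0.008
grasp_force: 0.0
```

```bash
python3 - <<'E'
from h import *
snap('wrist','w1'); snap('scene','s2')
a=cv2.imread('pics/s2.png')[150:310,290:510]
b=cv2.imread('pics/w1.png')
cv2.imwrite('pics/s2c.png',cv2.resize(a,None,fx=3.6,fy=3.6,interpolation=cv2.INTER_CUBIC))
E
```

```text
(no output)
```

View pics/w1.png

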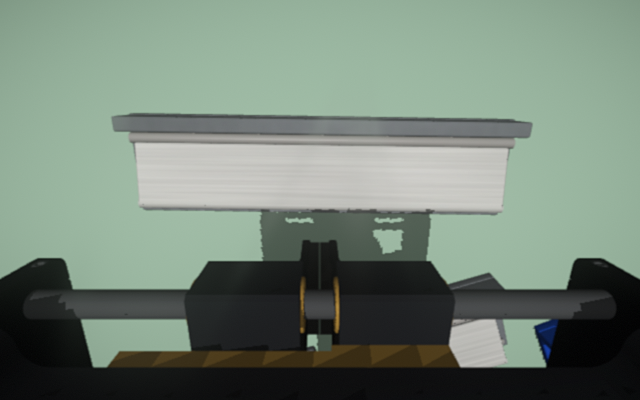

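View pics/s2c.png

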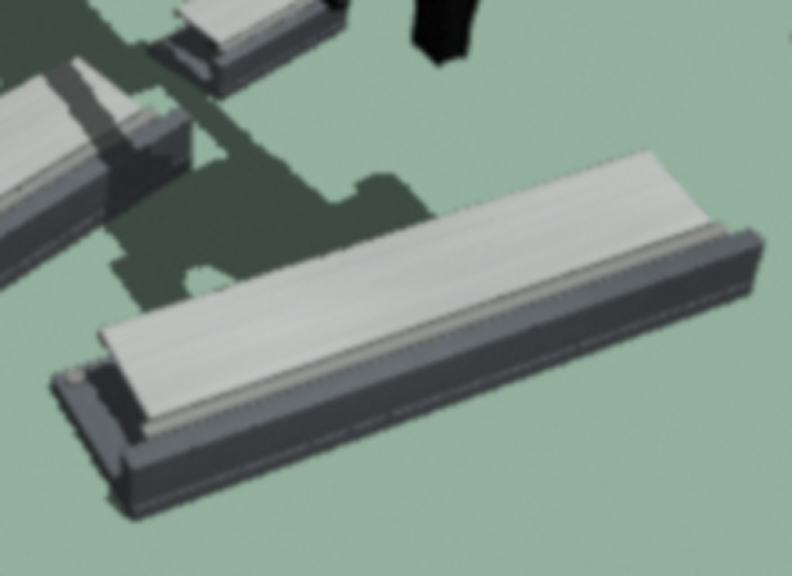

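The wrist view shows the flap with lip corners (141,208) and (501,213), and hinge-side corners (135,143) and (511,147). The shut fingertips are at about (320,242), near mid-length. The scene crop shows the fingers above the unit with nothing disturbed.

```bash
python3 - <<'E'
from h import *
LL,LR=ray('w1',141,208,.051),ray('w1',501,213,.051);HL,HR=ray('w1',135,143,.043),ray('w1',511,147,.043)
print(LL,LR,HL,HR,np.linalg.norm(LL-LR),np.linalg.norm(HL-HR))
L=(LL+LR)/2;y=(LL-LR)/np.linalg.norm(LL-LR);n=np.array([y[1],-y[0],0]);print(L,np.degrees(np.arctan2(y[1],y[0])),'P',L+.015*n)
print(read_state()['position'])
E
```

```text
[0.68696007 0.19260469 0.051     ] [ 0.62254024 -0.14041774  0.051     ] [0.74555854 0.18189542 0.043     ] [ 0.6820111  -0.15411289  0.043     ] 0.33919588741555656 0.3419647048173311
[0.65475016 0.02609348 0.051     ] 79.0519275518232 P [0.66947715 0.02324469 0.051     ]
[0.67180339 0.02467688 0.15051795]
```

Emit:
jog_arm(
  delta_pos=[
    [-0.2,-0.15,-4],
    [-0.2,-0.15,-7],
    [-0.2,-0.15,-8.5],
    [-0.2,-0.15,-9.2],
    [-0.2,-0.15,-9.4],
    [-0.2,-0.15,-9.4],
  ],
  turn=[0,0,0,0,0,0],
  grip=[1,1,1,1,1,1],
)

```text
time_s: 2.45
position: [0.6705, 0.0204, 0.0593]
tcp_rot: [[0.984, -0.178, 0.002], [-0.178, -0.984, -0.0], [0.002, -0.0, -1.0]]
force: [1.2, 0.5, -0.6]
opening: 0.002
grasp_force: 0.0
```

Emit:
jog_arm(
  delta_pos=[
    [0,0,-0.2],
    [0,0,-0.4],
    [0,0,-0.6],
    [0,0,-0.8],
    [0,0,-1.0],
    [0,0,-1.0],
  ],
  turn=[0,0,0,0,0,0],
  grip=[1,1,1,1,1,1],
)

```text
time_s: 3.2
position: [0.6695, 0.0207, 0.0479]
tcp_rot: [[0.984, -0.178, -0.001], [-0.178, -0.984, 0.0], [-0.001, 0.0, -1.0]]
force: [0.8, -0.1, 0.1]
opening: 0.007
grasp_force: 0.0
```

Emit:
jog_arm(
  delta_pos=[
    [0,0.2,0],
    [0,0.2,-0.2],
    [0,0.2,-0.4],
    [0,0.2,-0.6],
    [0,0.2,-0.8],
    [0,0.2,-0.8],
  ],
  turn=[0,0,0,0,0,0],
  grip=[1,1,1,1,1,1],
)

```text
time_s: 3.95
position: [0.6695, 0.0227, 0.04]
tcp_rot: [[0.984, -0.178, -0.001], [-0.178, -0.984, 0.0], [-0.001, -0.0, -1.0]]
force: [0.4, 0.5, 0.9]
opening: 0.006
grasp_force: 0.0
```

```bash
python3 - <<'E'
from h import *
s=read_state();print(s['position'],s['force'],s['moment'])
snap('scene','s3')
a=cv2.imread('pics/s3.png')[150:310,290:510]
cv2.imwrite('pics/s3c.png',cv2.resize(a,None,fx=3.6,fy=3.6,interpolation=cv2.INTER_CUBIC))
E
```

```text
[0.66954017 0.02270798 0.0399559 ] [0.40855659 0.50250269 0.9411616 ] [ 0.05511444  0.03427028 -0.01496722]
```

View pics/s3c.png

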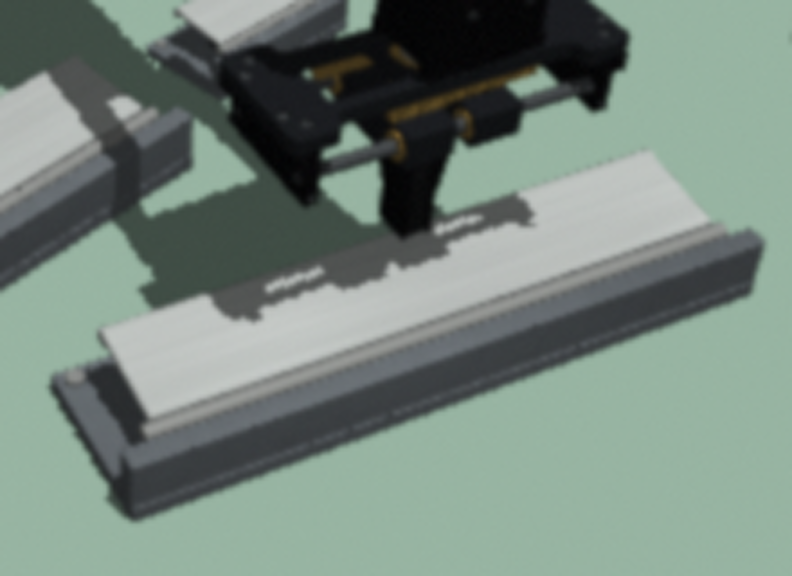

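```bash
python3 - <<'E'
from h import *
def proj(f,p):
    c=np.load('pics/'+f+'.npy',allow_pickle=True).item(); F=200/np.tan(np.radians(c['fovy'])/2)
    q=np.array(c['camera_from_world'])@np.r_[p,1]; u=c['cx']+F*q[0]/-q[2]; v=c['cy']-F*q[1]/-q[2]
    return np.array([u,v])
crop=lambda q:(q-[290,150]+.5)*3.6
p3=[.6695,.0227,.040]; print('tcp s3',crop(proj('s3',p3)))
print('tcp s2',crop(proj('s2',[.6718,.0247,.1505])), 'tcp wrist w1',proj('w1',[.6718,.0247,.1505]))
for z in(.05,.055,.06,.065):print(z,crop(proj('s3',[.6695,.0227,z])))
for P in ([.687,.1926,.051],[.6225,-.1404,.051],[.7456,.1819,.043],[.682,-.1541,.043]): print(crop(proj('s3',P)))
# triangulate lip/hinge corners from wrist + scene
def tri(uw,us):
    best=min(np.arange(0,.1,.0005),key=lambda z:np.linalg.norm(proj('s2',ray('w1',*uw,z))-us)); return ray('w1',*uw,best)
s=lambda x,y:np.array([x,y])/3.6-.5+[290,150]
for uw,us in(((141,208),s(652,150)),((501,213),s(100,332)),((135,143),s(722,225)),((511,147),s(146,430))): print(tri(uw,us))
E
```

```text
tcp s3 [401.16662366 267.25107402]
tcp s2 [429.6367368  101.41064585] tcp wrist w1 [320.0697889  236.49104436]
0.05 [403.04050663 253.20380974]
0.055 [403.98709263 246.107879  ]
0.06 [404.94019686 238.96308539]
0.065 [405.89988687 231.76892247]
[646.90851755 149.97512287]
[ 98.79231355 329.21746746]
[713.82153846 223.08976508]
[147.50792899 423.22531281]
[0.68672707 0.19322812 0.05      ]
[ 0.62231346 -0.14067613  0.0505    ]
[0.74543253 0.1841799  0.039     ]
[ 0.68128126 -0.15575887  0.04      ]
```

The flap hasn't moved and there is no force. The visible fingertip sits about 20 mm above the reported TCP, so I'll check the tip's real position from the two earlier views: wrist tip far edge (320,241), scene crop (454,61).

```bash
python3 - <<'E'
from h import *
a=cv2.imread('pics/s3.png')[190:230,375:435]; b=cv2.imread('pics/s2.png')[140:180,385:445]
f=lambda i:cv2.resize(i,None,fx=6.5,fy=6.5,interpolation=cv2.INTER_CUBIC)
snap('wrist','w3'); w=cv2.imread('pics/w3.png')[140:300,220:420]
w=cv2.resize(w,(780,300))
w=cv2.convertScaleAbs(w,alpha=2)
cv2.imwrite('pics/cmp.png',np.vstack([np.hstack([cv2.convertScaleAbs(f(b),alpha=2),cv2.convertScaleAbs(f(a),alpha=2)]),w]))
def proj(f,p):
    c=np.load('pics/'+f+'.npy',allow_pickle=True).item(); F=200/np.tan(np.radians(c['fovy'])/2)
    q=np.array(c['camera_from_world'])@np.r_[p,1]; return np.array([c['cx']+F*q[0]/-q[2],c['cy']-F*q[1]/-q[2]])
us=np.array([454,61])/3.6-.5+[290,150]
z=min(np.arange(.1,.2,.0005),key=lambda z:np.linalg.norm(proj('s2',ray('w1',320,241,z))-us)); p=ray('w1',320,241,z); print(p,proj('s2',p)-us)
E
```

```text
[0.68350821 0.02276014 0.1835    ] [-0.72660073 -0.4968632 ]
```

View pics/cmp.png

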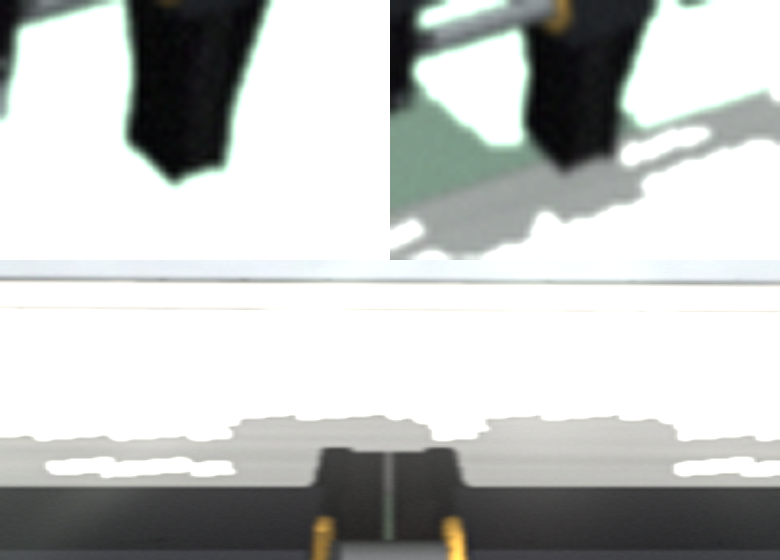

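The tip triangulates to about 30 mm above the reported TCP, with x and y correct. I'll go on down slowly, watching the force.

Emit:
jog_arm(
  delta_pos=[
    [0,0,-0.3],
    [0,0,-0.6],
    [0,0,-0.9],
    [0,0,-1.2],
    [0,0,-1.2],
  ],
  turn=[0,0,0,0,0],
  grip=[1,1,1,1,1],
)

```text
time_s: 4.68
position: [0.6694, 0.0228, 0.0278]
tcp_rot: [[0.984, -0.178, -0.001], [-0.178, -0.984, 0.0], [-0.001, 0.0, -1.0]]
force: [0.1, 0.9, -0.3]
opening: 0.006
grasp_force: 0.0
```

Emit:
jog_arm(
  delta_pos=[
    [0,0,-0.15],
    [0,0,-0.3],
    [0,0,-0.45],
    [0,0,-0.6],
    [0,0,-0.6],
  ],
  turn=[0,0,0,0,0],
  grip=[1,1,1,1,1],
)

```text
time_s: 5.3
position: [0.6698, 0.0227, 0.0226]
tcp_rot: [[0.984, -0.178, 0.0], [-0.178, -0.984, -0.0], [0.0, 0.0, -1.0]]
force: [-1.2, 0.8, 1.7]
opening: 0.007
grasp_force: 1.1
```

Emit:
jog_arm(
  delta_pos=[
    [0,0,-0.1],
    [0,0,-0.2],
    [0,0,-0.3],
    [0,0,-0.4],
    [0,0,-0.4],
  ],
  turn=[0,0,0,0,0],
  grip=[1,1,1,1,1],
)

```text
time_s: 5.92
position: [0.669, 0.0229, 0.019]
tcp_rot: [[0.984, -0.177, -0.001], [-0.177, -0.984, 0.0], [-0.001, 0.0, -1.0]]
force: [-2.3, -0.1, 4.7]
opening: 0.009
grasp_force: 2.8
```

Emit:
jog_arm(
  delta_pos=[
    [0,0,-0.1],
    [0,0,-0.2],
    [0,0,-0.3],
    [0,0,-0.4],
    [0,0,-0.4],
  ],
  turn=[0,0,0,0,0],
  grip=[1,1,1,1,1],
)

```text
time_s: 6.55
position: [0.6683, 0.023, 0.0147]
tcp_rot: [[0.984, -0.177, -0.003], [-0.177, -0.984, 0.0], [-0.003, 0.0, -1.0]]
force: [-2.4, 0.8, 6.4]
opening: 0.011
grasp_force: 3.0
```

Emit:
jog_arm(
  delta_pos=[
    [0,0,-0.1],
    [0,0,-0.2],
    [0,0,-0.3],
    [0,0,-0.4],
    [0,0,-0.4],
  ],
  turn=[0,0,0,0,0],
  grip=[1,1,1,1,1],
)

```text
time_s: 7.18
position: [0.668, 0.023, 0.0111]
tcp_rot: [[0.984, -0.177, -0.003], [-0.177, -0.984, 0.0], [-0.003, 0.0, -1.0]]
force: [-5.0, 0.9, 8.0]
opening: 0.001
grasp_force: 4.2
```

Emit:
jog_arm(
  delta_pos=[
    [0,0,-0.1],
    [0,0,-0.2],
    [0,0,-0.2],
  ],
  turn=[0,0,0],
  grip=[1,1,1],
)

```text
time_s: 7.55
position: [0.6679, 0.0231, 0.0091]
tcp_rot: [[0.984, -0.177, -0.004], [-0.177, -0.984, 0.0], [-0.004, 0.0, -1.0]]
force: [-5.5, 0.8, 8.5]
opening: 0.006
grasp_force: 4.3
```

Emit:
jog_arm(
  delta_pos=[
    [0,0,-0.1],
    [0,0,-0.2],
    [0,0,-0.2],
  ],
  turn=[0,0,0],
  grip=[1,1,1],
)

```text
time_s: 7.92
position: [0.6679, 0.0231, 0.0075]
tcp_rot: [[0.984, -0.177, -0.004], [-0.177, -0.984, 0.0], [-0.004, 0.0, -1.0]]
force: [-4.4, 0.1, 10.4]
opening: 0.009
grasp_force: 5.5
```

Emit:
jog_arm(
  delta_pos=[
    [0,0,-0.1],
    [0,0,-0.2],
    [0,0,-0.2],
  ],
  turn=[0,0,0],
  grip=[1,1,1],
)

```text
time_s: 8.3
position: [0.668, 0.0231, 0.0072]
tcp_rot: [[0.984, -0.177, -0.003], [-0.177, -0.984, 0.0], [-0.003, 0.0, -1.0]]
force: [-7.9, -0.3, 18.5]
opening: 0.006
grasp_force: 9.7
```

Force jumps to 18 N with almost no motion: the end stop. One more small push, then lift.

Emit:
jog_arm(
  delta_pos=[
    [0,0,-0.1],
    [0,0,-0.15],
    [0,0,-0.15],
  ],
  turn=[0,0,0],
  grip=[1,1,1],
)

```text
time_s: 8.68
position: [0.668, 0.0231, 0.0071]
tcp_rot: [[0.984, -0.177, -0.003], [-0.177, -0.984, 0.0], [-0.003, 0.0, -1.0]]
force: [-10.6, 1.5, 25.0]
opening: 0.006
grasp_force: 12.9
```

Emit:
jog_arm(
  delta_pos=[
    [0,0,0.3],
    [0,0,0.8],
    [0,0,2],
    [0,0,5],
    [0,0,10],
    [0,0,14],
    [0,0,14],
    [0,0,14],
  ],
  turn=[0,0,0,0,0,0,0,0],
  grip=[1,1,1,1,1,1,1,1],
)

```text
time_s: 9.68
position: [0.6693, 0.0228, 0.1423]
tcp_rot: [[0.984, -0.178, -0.001], [-0.178, -0.984, 0.0], [-0.001, -0.0, -1.0]]
force: [-0.5, -0.3, 0.4]
opening: 0.004
grasp_force: 0.0
```

```bash
python3 - <<'E'
from h import *
snap('scene','s4')
f=lambda n:cv2.resize(cv2.imread(f'pics/{n}.png')[165:245,290:510],None,fx=3.6,fy=3.6,interpolation=cv2.INTER_CUBIC)
cv2.imwrite('pics/s4c.png',np.vstack([f('s2'),f('s4')]))
E
```

```text
(no output)
```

View pics/s4c.png

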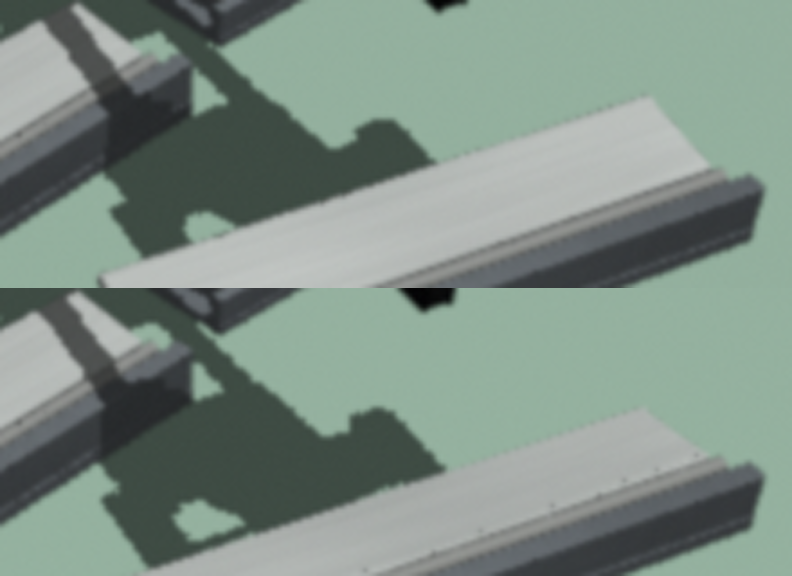

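The lower half of the crop (after) shows the lip about 24 px lower at its right corner, (650,95) to (640,119), which is about 18 mm, the full travel. The lip line stays parallel to before, and the start bar at left is unchanged. The robot is clear of the bar.

```bash
python3 -c "
from rig import *
print(hand_in())"
```

```text
the job is handed in; nothing more can be done
None
```

I pressed the long stop bar at mid-length down to its end stop (25 N at the stop). It stayed down evenly after the arm lifted clear, the start bar was not touched, and the job was handed in at about 10 s.

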